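# Re-set the bench air valve: seat it, then two turns open

## Task

Using its black crank handle, gently wind the red-wheeled air valve clockwise until it is fully closed against its stop, then open it again by exactly two full turns. Finish while still holding that black handle in the gripper: do not let go. Be gentle with the plastic handle throughout (grip it with no more than about 40 N and do not lean on the stop), and leave the blue-wheeled valve and everything else on the bench undisturbed.

Things in the scene. Friction and masses are not known exactly. Their poses are not given: they have to be found in the camera images.
- red_wheel (a joint): Angle (rad) of the red handwheel about its vertical axis. 0 = fully closed against a hard stop; grows as the valve opens, counter-clockwise seen from above (right-handed about world +z); one turn = 6.283, so two turns open = 12.566. It can open to four turns. It stays where it is left; turning it slowly takes about 0.08 N m (about 2 N at the handle), and at the stop the push rises steeply. The wheel does not rise or sink. It starts about a third of a turn to one turn open.
- red_hub (a point): Centre of the top face of the red handwheel's hub, on the turning axis, 86 mm above the bench. The wheel: red three-spoke rim, 50 mm from axis to the middle of the 12 mm thick rim, rim top 84 mm above the bench, on a small aluminium valve block with a brass stem. The block's steel foot (140 x 90 mm), the gauge (30 to 90 mm from the axis, top 46 mm above the bench) and the side fittings all stay below 50 mm. Fixed to the bench.
- red_grip (a point): Where to hold the red wheel's handle: a point on the handle's own upright axis, 110.5 mm above the bench, 26 mm above the handle's foot and 19 mm below its top. The handle is a black plastic cylinder, 20 mm in diameter, 45 mm tall (84.5 to 129.5 mm above the bench), standing on the rim 50 mm from the wheel's axis. It spins freely on its own upright pin, so a gripper holding it can go round in a circle about the hub without turning itself.
- red_handle: The same black handle of the red wheel as a body, plastic: grip it with no more than about 40 N, and with the push on the stop under about 25 N; its origin is the centre of its underside, its z axis is up; its x and y axes spin freely and mean nothing.
- blue_hub (a point): Centre of the hub's top face of the other valve, identical in size but with a blue wheel. Its axis stands at least 240 mm to one side of the red one's, on either side. Must not be turned.
- blue_grip (a point): Point on the axis of the blue wheel's black handle, 110.5 mm above the bench, 50 mm from the blue wheel's axis. Must stay where it is.
- tape: Loose roll of white tape lying flat, 64 mm across, 22 mm tall, origin at the centre of its underside. Leave alone.
- driver: Loose red-handled screwdriver lying on the bench, under 40 mm tall. Leave alone.
- meter: Loose black multimeter lying flat, 140 x 75 x 30 mm with a yellow dial, origin at the centre of its underside. Leave alone.
- jar: Loose amber jar with a black cap, 56 mm across, 70 mm tall, origin at the centre of its underside. Leave alone.
- fuse_box: Loose blue plastic box, 100 x 70 x 35 mm, origin at the centre of its underside. Leave alone.
- capacitor: Loose blue capacitor can standing upright, 35 mm across, 50 mm tall, origin at the centre of its underside. Leave alone.
- mug: Loose white mug, 80 mm across, 90 mm tall, origin at the centre of its underside. Leave alone.

How it is judged:
On the way:
1. the red valve is wound fully closed, against its stop (value of joint red_wheel below 0.1 rad), for 0.2 s.
At the end, for the whole second after the job is handed in: The red wheel stands still, two full turns (12.566 rad, within 0.2 rad, about 11 degrees) open from its stop, and its black handle is still held between the fingers (contact of more than 3 N, grasp point within 16 mm sideways and 32 mm in all of the handle's grip point) (value of joint red_wheel between 12.366 and 12.766 rad and velocity of joint red_wheel between -0.1 and 0.1 rad/s and contact force between the fingers and red_handle above 3 N and horizontal distance between the grasp point and red_grip below 0.016 m and distance between the grasp point and red_grip below 0.032 m); the arm keeps its last pose, push and grip.
It fails at once if the red valve's handle is gripped or pushed too hard (forces of the two fingers adding up to over 110 N; a grip of 40 N counts as 80) (contact force between the fingers and red_handle above 110 N).
It fails at once if the blue valve is turned (distance of blue_grip from where it was at the start of the episode above 0.01 m).
It fails at once if something else on the bench is disturbed (moved over 20 mm) (distance of any of tape, driver, meter, jar, fuse_box, capacitor, mug from where it was at the start of the episode above 0.02 m).
It also fails if it takes over 61 s, if anything falls off the work surface, if the arm or the gripper's body presses on something with over 40 N, if the wrist force passes 120 N, or if a joint passes its speed limit or range.

## Robot

A 6-joint arm with a two-finger parallel gripper is mounted at the origin on the work surface. World frame = base frame: x ahead of the robot, y to its left, z up, the work surface at z = 0. Lengths are in m, angles in rad, forces in N, time in s.
With the tool pointing down it reaches from about 0.375 to 0.75 m from the base axis. Payload 9 kg.
Tool frame: the origin (TCP) lies on the centre line of the jaws, within the pads' length; the fingertips stand 11 mm ahead of it and the grasp point (between the pads) lies 8 mm behind it (r.tips_ahead is the z of the fingertips in the tool frame, in m); z points along the fingers, y is the line along which they close (so a half turn about z gives the same grasp; the last joint's range is limited). The gripper opens to 85 mm and grips with 20 to 120 N. Pads are 22 mm wide; open, the fingers measure 114 mm over their backs; the gripper's body (76 mm by 85 mm) begins 54 mm behind the grasp point. The pads swing forward as they close: fully open they stand 13 mm farther back than shut.
Start: joints at [-1.356, 0.104, 0.097, 1.564, 0, 1.353], TCP at [0.252, -0.545, 0.219] pointing down, gripper open.
Joint ranges: [-2.99, 2.99], [-0.84, 1.86], [-1.1, 1.16], [-1.84, 2.11], [-1.51, 1.56], [-3.14, 3.14]. Speed limits (rad/s): [2.22, 2.22, 2.57, 3.14, 3.14, 3.14].

## Interface

Orientations are given as a unit quaternion [w, x, y, z].
In Python, from station import r gives the robot as it stands.
- The arm moves only by the tool apply_moves, never from a script. Its argument "motion" is text: rows parted by semicolons, each of 5 numbers parted by spaces: the gripper's target within -1 to 1 (shut at 1, half-way at 0, fully open at -1), then the shift along the tool's x, y, z in mm, then the turn about the tool's z in rad. In form: fingers tx ty tz turn; .... A call has 1 to 5 rows; each row shifts and turns the commanded pose from where the row before left it, along the tool's axes as they then stand; what a row does not reach is not made up. A row lasts 1/10 s, in which the tool goes at most 50 mm and 8.59 degrees, less where a joint would pass 70% of its speed; a pose out of reach is approached as far as the arm can. A call with a gripper value outside its range is refused whole. The fingers move at their own pace and stop on an object; "grip_force" is the grip in N (left out, the last holds). Time passes only in rows, so rows that do not move let the fingers close. It gives the time, the measured TCP pose, the force, the opening and the grip force at its end, in the units of the state.
- r.state(): the state, without advancing time (a new reading comes with each control period).
- r.capture(name): name is "side" or "top"; returns a dict with "frame" (400x640x3 uint8, red, green, blue), "fovy" (degrees; the focal length in pixels is half the picture's height over the tangent of half this angle, whatever the lens; pixels are square), "cx", "cy" (the principal point, pixels), "eye" and "attitude" of the camera in the world. Camera axes: x right, y up, looking along -z (the intrinsics and any distortion apply to the point x, -y, -z); pixel columns grow to the right and rows downward; lengths in m; the calibration is good to about 2 mm. A picture is of the moment at which its call begins. There is no depth.
- r.hand_in(): hands the job in; it is judged then, once.
Trained networks look in the newest picture that a camera, given by its name, has taken for a name from the list of things; names that differ only in an ending like _2 or _b are one class to them, and where a whole thing is asked for, a point or a joint stands for the part that bears it (a point fixed in the world has none). Each returns a list of dicts, best first, with "score" (0 to 1); they miss things now and then, are a little off and sometimes report something else, mostly with a low value. They report only what shows in the picture. A call takes as long as a camera call.
- r.search_frame(label, camera): "bbox" ([centre column, centre row, width, height] as shares, 0 to 1, of the picture: columns of its width, rows of its height, round what is visible of it).
- r.regions_of(label, camera): "pixels" (400x640 bool, what is visible of it) and "bbox" ([centre column, centre row, width, height] as shares, 0 to 1, of the picture: columns of its width, rows of its height, round what is visible of it).
The state is a dict: "t": time; "q": joint angles; "qvel": joint speeds; "joint_torque": joint torques, N m; "tool_pos": TCP position; "ee_rot": TCP orientation; "force": force on the tool from outside, world axes, zero at the start; "torque": the same for the moment, N m; "gripper_width": finger opening in m; "gripper_force": force on a finger pad.
Only numpy, scipy, OpenCV 4.12 (cv2) and the standard library are available. Lean on these libraries where they do the work, as an engineer would, in place of code of your own. Each camera call takes 0.05 s, during which the arm holds its last target. There are 200 camera calls.

## Working session

There is one attempt and no reset: what is moved stays moved. The work goes in short steps, Python scripts to look and compute and a tool call to move; the robot and the scene stay as the last step left them, time stands still between calls to the robot, and variables do not carry over. Pictures are saved under pics/ and viewed, at most 10 in all, crops included, and the job is handed in when it is done.

Besides the shell and the picture viewer there is one more tool, called after "Call:" by a JSON object that holds its "method" and its "body", one argument or row to a line. apply_moves: Moves the arm, as the interface text tells. Its arguments: {"type":"object","properties":{"motion":{"type":"string"},"grip_force":{"type":"number"}},"required":["motion"]}

```bash
mkdir -p pics; ls
python3 - <<'E'
from station import r
import cv2,numpy as np
s=r.state();print(s)
for n in("side","top"):
    c=r.capture(n);cv2.imwrite(f"pics/{n}0.png",c["frame"][:,:,::-1])
    print(n,{k:v for k,v in c.items() if k!="frame"})
    for l in("red_hub","red_grip","red_handle","blue_hub","blue_grip"):
        print(l,[(round(d["score"],2),np.round(np.array(d["bbox"])*[640,400,640,400],1).tolist()) for d in r.search_frame(l,n)[:3]])
E
```

```text
pics
{'t': 0.0, 'q': array([-1.35570833e+00,  1.04692772e-01,  9.64646209e-02,  1.56388530e+00,
        1.27241637e-05,  1.35311451e+00]), 'qvel': array([-0.00037825,  0.00111528,  0.00025031,  0.0009536 , -0.00050961,
        0.00084042]), 'joint_torque': array([-1.36011890e-04, -5.56930411e+01,  5.03651369e+01,  1.68504106e-02,
       -2.47996531e-04, -7.36694204e-06]), 'tool_pos': array([ 0.25157959, -0.54433179,  0.21852359]), 'ee_rot': array([-6.58552225e-04,  9.76679781e-01,  2.14700190e-01,  7.21616866e-06]), 'force': array([-0.40129994, -0.5629221 ,  0.52644762]), 'torque': array([-0.06500613, -0.03003937,  0.06738731]), 'gripper_force': 0.0, 'gripper_width': 0.08526607130860879}
side {'fovy': 42.73267871974676, 'cx': 325.7367824415254, 'cy': 194.03849222842956, 'eye': array([0.24657493, 0.70860276, 0.84060501]), 'attitude': array([-0.17119709, -0.07622654,  0.38837858,  0.9022434 ])}
red_hub [(0.6, [358.1, 166.8, 47.6, 38.8])]
red_grip [(0.61, [382.3, 160.8, 16.0, 18.1]), (0.46, [302.0, 111.8, 27.1, 46.6])]
red_handle [(0.61, [378.6, 160.2, 13.3, 22.6])]
blue_hub [(0.74, [310.4, 258.9, 60.4, 45.6])]
blue_grip [(0.67, [334.3, 251.6, 10.6, 25.3])]
top {'fovy': 46.44026820521148, 'cx': 323.46763342279365, 'cy': 200.41071520986713, 'eye': array([ 0.41234204, -0.02835241,  1.2158608 ]), 'attitude': array([ 0.7102767 ,  0.04567826, -0.03938567, -0.70133393])}
red_hub [(0.64, [377.9, 220.2, 47.7, 50.3])]
red_grip [(0.52, [385.7, 236.6, 8.3, 10.9])]
red_handle [(0.46, [205.9, 272.0, 64.2, 52.9])]
blue_hub [(0.97, [261.1, 214.4, 42.6, 43.9])]
blue_grip [(0.55, [266.9, 232.1, 11.3, 7.0]), (0.34, [385.8, 238.8, 7.8, 6.8]), (0.25, [417.5, 293.0, 42.1, 50.9])]
```

View pics/side0.png

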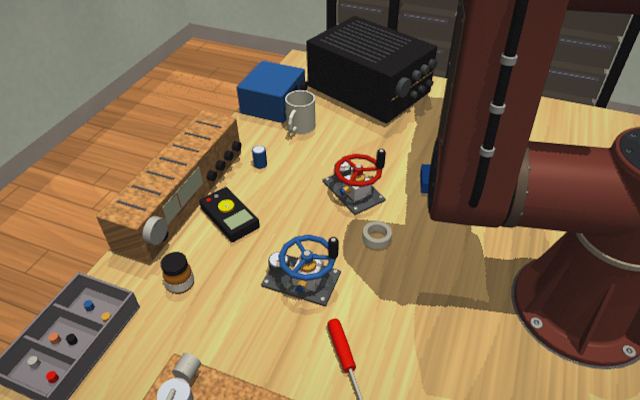

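View pics/top0.png

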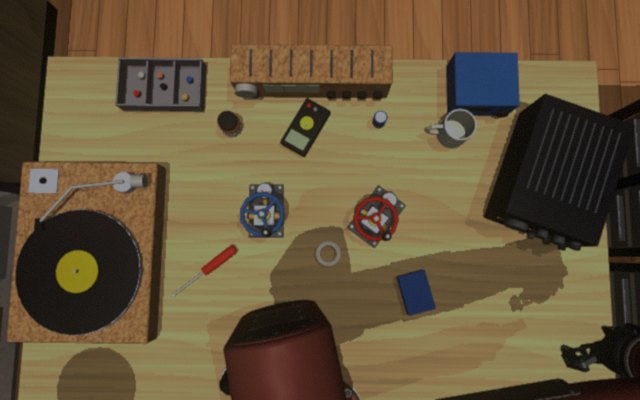

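The side view shows the red wheel at (358,168) with its black handle at (381,158). In the top view, the hub is near (376,218) and the handle near (388,238). I'll turn these into positions.

```bash
cat > h.py <<'E'
from station import r
import cv2,numpy as np
from scipy.spatial.transform import Rotation as R
from scipy.optimize import least_squares
def K(c): return 200/np.tan(np.radians(c["fovy"]/2))
def Rm(c): w,x,y,z=c["attitude"];return R.from_quat([x,y,z,w])
def onplane(c,uv,z):
    uv=np.atleast_2d(uv).astype(float);f=K(c)
    d=Rm(c).apply(np.c_[(uv[:,0]-c["cx"])/f,-(uv[:,1]-c["cy"])/f,-np.ones(len(uv))])
    return c["eye"]+d*((z-c["eye"][2])/d[:,2])[:,None]
def proj(c,p):
    q=Rm(c).inv().apply(np.atleast_2d(p)-c["eye"]);f=K(c)
    return np.c_[c["cx"]-f*q[:,0]/q[:,2],c["cy"]+f*q[:,1]/q[:,2]]
def wheel(c,box):
    hsv=cv2.cvtColor(c["frame"],cv2.COLOR_RGB2HSV).astype(int)
    m=((hsv[...,0]<6)|(hsv[...,0]>174))&(hsv[...,1]>150)&(hsv[...,2]>70)
    b=np.zeros_like(m);x0,y0,x1,y1=box;b[y0:y1,x0:x1]=1;v,u=np.nonzero(m&b)
    P=onplane(c,np.c_[u,v]+0.0,0.080)[:,:2];h=np.median(P,0)
    for _ in range(20):
        d=np.linalg.norm(P-h,axis=1);k=(d>.04)&(d<.06)
        h=least_squares(lambda q:np.linalg.norm(P[k]-q,axis=1)-.05,h,loss="soft_l1",f_scale=.003).x
    d=np.linalg.norm(P[k]-h,axis=1);return h,d.mean(),d.std(),k.sum()
E
python3 - <<'E'
from h import *
S=r.capture("side");T=r.capture("top")
print(wheel(S,(325,140,395,195)),wheel(T,(345,185,410,255)))
for n,c in(("side",S),("top",T)):
    for l in("red_handle","red_grip"):
        for d in r.regions_of(l,n)[:2]:
            v,u=np.nonzero(d["pixels"]);print(n,l,round(d["score"],2),u.mean(),v.mean(),u.min(),u.max(),v.min(),v.max(),len(u),onplane(c,[u.mean(),v.mean()],.107))
for n,c,(x,y) in(("side",S,(358,166)),("top",T,(378,220))):
    a=cv2.resize(c["frame"][y-35:y+35,x-45:x+45,::-1],None,fx=4.3,fy=4.3,interpolation=cv2.INTER_CUBIC);
    globals()[n]=a
cv2.imwrite("pics/c1.png",np.hstack([side,top]))
E
```

```text
(array([ 0.50835344, -0.14200097]), np.float64(0.04887363688219166), np.float64(0.0038124192220364895), np.int64(453)) (array([ 0.5069097 , -0.14502214]), np.float64(0.0485515665281437), np.float64(0.003190188949894024), np.int64(492))
side red_handle 0.71 380.4723926380368 159.04294478527606 376 385 150 168 163 [[ 0.46302577 -0.16368172  0.107     ]]
side red_grip 0.51 380.06451612903226 158.73548387096776 376 384 149 168 155 [[ 0.46420285 -0.16439022  0.107     ]]
top red_handle 0.32 327.6006389776358 252.9776357827476 316 340 241 265 313 [[ 0.42137969 -0.02899622  0.107     ]]
top red_grip 0.53 386.30434782608694 236.231884057971 382 391 232 240 69 [[ 0.46266096 -0.16770957  0.107     ]]
top red_grip 0.26 327.91696750902526 253.1985559566787 316 340 241 265 277 [[ 0.42087065 -0.02975003  0.107     ]]
```

View pics/c1.png

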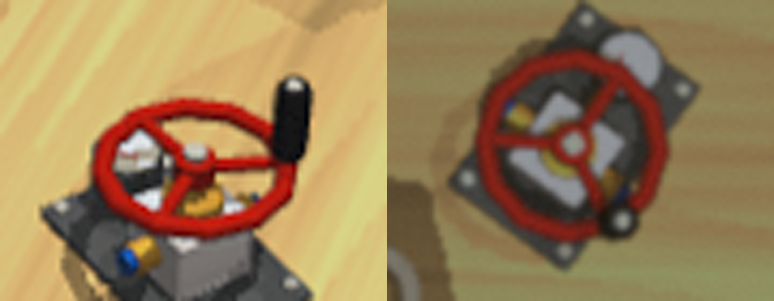

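Call:
{"method": "apply_moves", "body": {
  "motion": "-1 35 -25.5 0 0;-1 35 -25.5 0 0;-1 35 -25.5 0 0;-1 35 -25.5 0 0;-1 35 -25.5 0 0",
  "grip_force": 25
}}

```text
t: 1.4
tool_pos: [0.3576, -0.354, 0.2194]
ee_rot: [0.0, 0.977, 0.215, 0.0]
force: [1.2, 0.9, 0.3]
gripper_width: 0.0854
gripper_force: 0.0
```

Call:
{"method": "apply_moves", "body": {
  "motion": "-1 35 -25.5 0 0;-1 35 -25.5 0 0;-1 35 -25.5 0 0;-1 35 -25.5 0 0;-1 35 -25.5 0 0"
}}

```text
t: 1.9
tool_pos: [0.4631, -0.1648, 0.2196]
ee_rot: [0.0, 0.977, 0.215, 0.0]
force: [0.3, -1.7, -0.5]
gripper_width: 0.0858
gripper_force: 0.0
```

Call:
{"method": "apply_moves", "body": {
  "motion": "-1 0 0 0 -0.142;-1 0 0 0 -0.142;-1 0 0 0 -0.142;-1 0 0 0 -0.142"
}}

```text
t: 2.3
tool_pos: [0.4625, -0.1662, 0.2194]
ee_rot: [0.0, 0.876, 0.483, 0.0]
force: [0.4, -0.7, -0.1]
gripper_width: 0.0857
gripper_force: 0.0
```

Call:
{"method": "apply_moves", "body": {
  "motion": "-1 0 0 0 -0.142;-1 0 0 0 -0.142;-1 0 0 0 -0.142;-1 0 0 0 -0.142;-1 0 0 0 0"
}}

```text
t: 2.8
tool_pos: [0.4624, -0.1664, 0.2194]
ee_rot: [0.0, 0.707, 0.707, -0.0]
force: [0.0, -0.3, -0.2]
gripper_width: 0.0856
gripper_force: 0.0
```

Run:
```python
from h import *
s=r.state();print(s["t"],s["q"],s["tool_pos"],s["ee_rot"],s["force"])
w,x,y,z=s["ee_rot"];M=R.from_quat([x,y,z,w]).as_matrix();print(M.round(3))
S=r.capture("side");T=r.capture("top")
cv2.imwrite("pics/s2.png",np.hstack([cv2.resize(c["frame"][60:260,250:450,::-1],None,fx=2,fy=2) for c in(S,)]+[cv2.resize(T["frame"][130:330,280:480,::-1],None,fx=2,fy=2)]))
print(wheel(S,(325,140,395,195)))
print(proj(S,[s["tool_pos"],s["tool_pos"]-[0,0,-M[2,2]*.011]]),proj(S,[0.4635,-.166,.1105]))
```

```text
2.8 [-6.12278518e-01 -2.28116275e-01 -2.22292895e-01  1.57638515e+00
 -6.68033816e-05  9.58460950e-01] [ 0.4624486  -0.16644144  0.21937212] [ 1.21279361e-04  7.07086676e-01  7.07126876e-01 -1.27037974e-05] [ 0.02407841 -0.26784288 -0.16456058]
[[-0.  1.  0.]
 [ 1.  0. -0.]
 [-0.  0. -1.]]
(array([ 0.50840719, -0.14206366]), np.float64(0.04891289341195853), np.float64(0.0035851844931386895), np.int64(419))
[[384.80697391 116.98536465]
 [384.41869493 121.29745521]] [[380.68246899 157.17865059]]
```

View pics/s2.png

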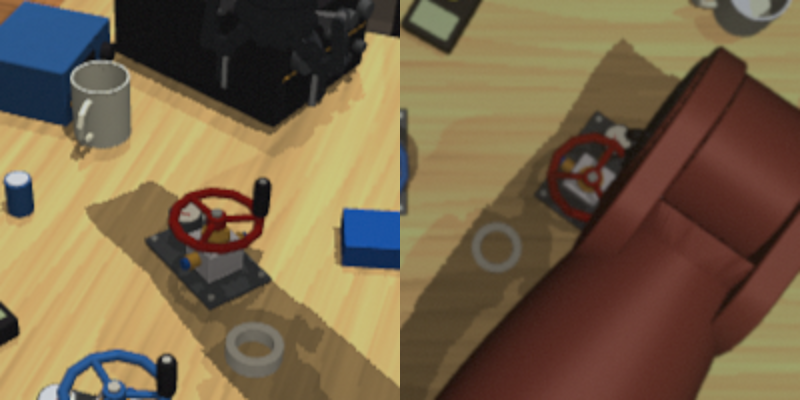

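Call:
{"method": "apply_moves", "body": {
  "motion": "-1 0 0.5 35 0;-1 0 0 35 0;-1 0 0 30 0;-1 0 0 17 0;-1 0 0 0 0",
  "grip_force": 25
}}

```text
t: 3.4
tool_pos: [0.4614, -0.1654, 0.0997]
ee_rot: [-0.002, 0.709, 0.705, -0.0]
force: [-1.3, 0.0, 0.1]
gripper_width: 0.0855
gripper_force: 0.0
```

Call:
{"method": "apply_moves", "body": {
  "motion": "1 0 0 0 0;1 0 0 0 0;1 0 0 0 0;1 0 0 0 0;1 0 0 0 0"
}}

```text
t: 3.9
tool_pos: [0.4628, -0.167, 0.1031]
ee_rot: [0.0, 0.708, 0.706, -0.001]
force: [-3.5, -1.1, 3.8]
gripper_width: 0.0185
gripper_force: 24.7
```

Run:
```python
from h import *
s=r.state();print(s["t"],s["tool_pos"],s["force"],s["gripper_width"],s["gripper_force"])
S=r.capture("side");cv2.imwrite("pics/s3.png",cv2.resize(S["frame"][80:220,280:460,::-1],None,fx=4,fy=4))
```

```text
3.9 [ 0.46278701 -0.16699115  0.10311337] [-3.51112538 -1.07081764  3.80630496] 0.018547192555418472 24.676089155254886
```

View pics/s3.png

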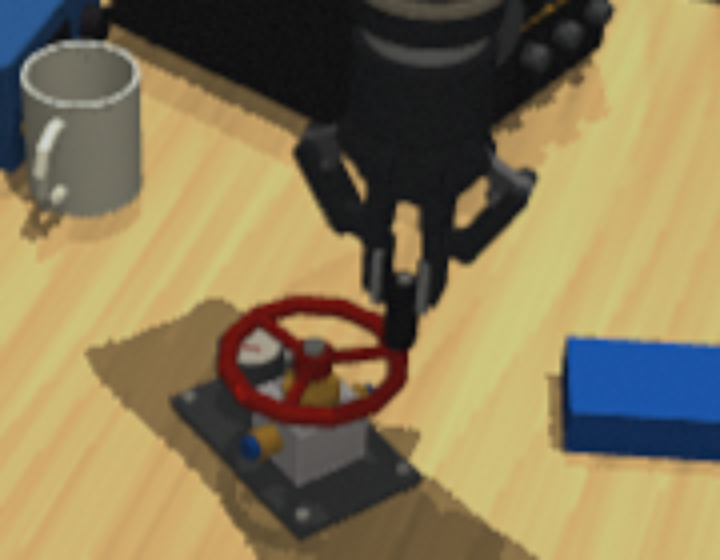

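```bash
cat >> h.py <<'E'
def table(t0,step,n,rad=50,sh=(0,0)):
    a=np.radians(t0+step*np.arange(n+1));p=rad*np.c_[np.sin(a),np.cos(a)]  # tool x=world y, tool y=world x
    for k,d in enumerate(np.diff(p,axis=0)): print(f"{t0+step*(k+1):g}: 1 {d[0]:.1f} {d[1]:.1f} 0 0")
E
python3 -c "
from h import *
table(207.5,-10,36)"
```

```text
197.5: 1 8.1 -3.3 0 0
187.5: 1 8.5 -1.9 0 0
177.5: 1 8.7 -0.4 0 0
167.5: 1 8.6 1.1 0 0
157.5: 1 8.3 2.6 0 0
147.5: 1 7.7 4.0 0 0
137.5: 1 6.9 5.3 0 0
127.5: 1 5.9 6.4 0 0
117.5: 1 4.7 7.4 0 0
107.5: 1 3.3 8.1 0 0
97.5: 1 1.9 8.5 0 0
87.5: 1 0.4 8.7 0 0
77.5: 1 -1.1 8.6 0 0
67.5: 1 -2.6 8.3 0 0
57.5: 1 -4.0 7.7 0 0
47.5: 1 -5.3 6.9 0 0
37.5: 1 -6.4 5.9 0 0
27.5: 1 -7.4 4.7 0 0
17.5: 1 -8.1 3.3 0 0
7.5: 1 -8.5 1.9 0 0
-2.5: 1 -8.7 0.4 0 0
-12.5: 1 -8.6 -1.1 0 0
-22.5: 1 -8.3 -2.6 0 0
-32.5: 1 -7.7 -4.0 0 0
-42.5: 1 -6.9 -5.3 0 0
-52.5: 1 -5.9 -6.4 0 0
-62.5: 1 -4.7 -7.4 0 0
-72.5: 1 -3.3 -8.1 0 0
-82.5: 1 -1.9 -8.5 0 0
-92.5: 1 -0.4 -8.7 0 0
-102.5: 1 1.1 -8.6 0 0
-112.5: 1 2.6 -8.3 0 0
-122.5: 1 4.0 -7.7 0 0
-132.5: 1 5.3 -6.9 0 0
-142.5: 1 6.4 -5.9 0 0
-152.5: 1 7.4 -4.7 0 0
```

Call:
{"method": "apply_moves", "body": {
  "motion": "1 8.1 -3.3 0 0;1 8.5 -1.9 0 0;1 8.7 -0.4 0 0;1 8.6 1.1 0 0;1 0 0 0 0"
}}

```text
t: 4.45
tool_pos: [0.4573, -0.1315, 0.103]
ee_rot: [-0.001, 0.708, 0.707, -0.001]
force: [-11.6, 4.1, 11.4]
gripper_width: 0.0185
gripper_force: 25.4
```

Run:
```python
from h import *
s=r.state();print(s["t"],s["tool_pos"],s["force"],s["torque"],s["gripper_width"],s["gripper_force"],np.abs(s["qvel"]).max())
S=r.capture("side");print(wheel(S,(325,140,395,195)));s=r.state();print(s["tool_pos"],s["force"])
```

```text
4.45 [ 0.45727454 -0.13153369  0.10297971] [-11.5825807    4.05158676  11.35542507] [ 0.86117872  2.38656554 -0.06778942] 0.018462873653042538 25.44620999135077 0.013255020753764404
(array([ 0.50782171, -0.14247145]), np.float64(0.04911399350764677), np.float64(0.0038777155197935844), np.int64(352))
[ 0.45725312 -0.13163033  0.10298363] [-11.1153611    3.50785986  11.80121202]
```

Call:
{"method": "apply_moves", "body": {
  "motion": "1 1.0 -1.2 -0.6 0;1 0 0 0 0",
  "grip_force": 20
}}

```text
t: 4.7
tool_pos: [0.457, -0.1314, 0.1031]
ee_rot: [-0.0, 0.708, 0.706, -0.0]
force: [-4.7, 0.7, 5.5]
gripper_width: 0.0187
gripper_force: 24.8
```

Call:
{"method": "apply_moves", "body": {
  "motion": "1 8.3 2.6 0 0;1 7.7 4.0 0 0;1 6.9 5.3 0 0;1 0 0 0 0"
}}

```text
t: 5.1
tool_pos: [0.4695, -0.1075, 0.1031]
ee_rot: [-0.0, 0.707, 0.707, 0.0]
force: [-3.4, 5.1, 6.8]
gripper_width: 0.0187
gripper_force: 24.9
```

Call:
{"method": "apply_moves", "body": {
  "motion": "1 6.3 6.2 -0.4 0;1 4.8 7.4 0 0;1 3.4 8.1 0 0;1 0 0 0 0"
}}

```text
t: 5.5
tool_pos: [0.4922, -0.0937, 0.1032]
ee_rot: [0.0, 0.708, 0.707, 0.001]
force: [1.5, 2.8, 1.0]
gripper_width: 0.0185
gripper_force: 24.4
```

Call:
{"method": "apply_moves", "body": {
  "motion": "1 0 0 0 -0.1425;1 0 0 0 -0.1425;1 0 0 0 -0.1425;1 0 0 0 -0.1425;1 0 0 0 0"
}}

```text
t: 6.0
tool_pos: [0.4912, -0.094, 0.1032]
ee_rot: [0.0, 0.48, 0.877, 0.0]
force: [0.6, 3.4, 0.1]
gripper_width: 0.0182
gripper_force: 24.4
```

Call:
{"method": "apply_moves", "body": {
  "motion": "1 0 0 0 -0.1425;1 0 0 0 -0.1425;1 0 0 0 -0.1425;1 0 0 0 -0.1425;1 0 0 0 -0.1425"
}}

```text
t: 6.5
tool_pos: [0.4909, -0.0944, 0.1032]
ee_rot: [-0.0, 0.144, 0.99, -0.0]
force: [-2.5, 0.5, 0.6]
gripper_width: 0.0188
gripper_force: 24.4
```

Call:
{"method": "apply_moves", "body": {
  "motion": "1 0 0 0 -0.1425;1 0 0 0 -0.1425;1 0 0 0 -0.1425;1 0 0 0 -0.1425;1 0 0 0 0"
}}

```text
t: 7.0
tool_pos: [0.491, -0.0949, 0.1032]
ee_rot: [-0.0, -0.138, 0.99, -0.001]
force: [-1.7, -1.4, -0.8]
gripper_width: 0.0186
gripper_force: 24.3
```

```bash
cat > st.py <<'E'
from h import *
def st():
    s=r.state();w,x,y,z=s["ee_rot"];M=R.from_quat([x,y,z,w]).as_matrix();p=s["tool_pos"];d=p[:2]-[.506,-.1425]
    u=d/np.hypot(*d);F=s["force"]
    print("t",s["t"],"pos",p.round(4),"rad",np.hypot(*d).round(4),"ang",np.degrees(np.arctan2(d[1],d[0])).round(1),"yaw_y",np.degrees(np.arctan2(M[1,1],M[0,1])).round(1),"Frad",(F[:2]@u).round(1),"Fcw",(F[0]*u[1]-F[1]*u[0]).round(1),"Fz",F[2].round(1),"q6",s["q"][5].round(3),"grip",s["gripper_force"].round(1))
st()
E
python3 st.py
```

```text
Traceback (most recent call last):
  File "st.py", line 6, in <module>
    st()
    ~~^^
  File "st.py", line 5, in st
    print("t",s["t"],"pos",p.round(4),"rad",np.hypot(*d).round(4),"ang",np.degrees(np.arctan2(d[1],d[0])).round(1),"yaw_y",np.degrees(np.arctan2(M[1,1],M[0,1])).round(1),"Frad",(F[:2]@u).round(1),"Fcw",(F[0]*u[1]-F[1]*u[0]).round(1),"Fz",F[2].round(1),"q6",s["q"][5].round(3),"grip",s["gripper_force"].round(1))
                                                                                                                                                                                                                                                                                           ^^^^^^^^^^^^^^^^^^^^^^^^
AttributeError: 'float' object has no attribute 'round'
```

Call:
{"method": "apply_moves", "body": {
  "motion": "1 -2.1 -0.044 0 0.042;1 -2.1 -0.044 0 0.042;1 -2.1 -0.044 0 0.042;1 -2.1 -0.044 0 0.042;1 -2.1 -0.044 0 0.042"
}}

```text
t: 7.5
tool_pos: [0.5013, -0.0928, 0.1032]
ee_rot: [-0.0, -0.03, 1.0, -0.0]
force: [-2.1, -1.0, 0.4]
gripper_width: 0.0186
gripper_force: 24.4
```

```bash
sed -i 's/s\["gripper_force"\].round(1)/s["gripper_force"]/' st.py; python3 st.py
```

```text
t 7.5 pos [ 0.5013 -0.0928  0.1032] rad 0.0499 ang 95.4 yaw_y 93.4 Frad -0.8 Fcw -2.2 Fz 0.4 q6 -0.499 grip 24.354781473521143
```

Call:
{"method": "apply_moves", "body": {
  "motion": "1 -2.1 -0.044 0 0.042;1 -2.1 -0.044 0 0.042;1 -2.1 -0.044 0 0.042;1 -2.1 -0.044 0 0.042;1 -2.1 -0.044 0 0.042"
}}

```text
t: 8.0
tool_pos: [0.5118, -0.093, 0.1032]
ee_rot: [-0.0, 0.075, 0.997, -0.0]
force: [-1.7, -0.5, 0.6]
gripper_width: 0.0184
gripper_force: 24.4
```

Call:
{"method": "apply_moves", "body": {
  "motion": "1 -2.1 -0.044 0 0.042;1 -2.1 -0.044 0 0.042;1 -2.1 -0.044 0 0.042;1 -2.1 -0.044 0 0.042;1 -2.1 -0.044 0 0.042"
}}

```text
t: 8.5
tool_pos: [0.522, -0.0954, 0.1032]
ee_rot: [-0.0, 0.179, 0.984, -0.0]
force: [-2.2, 0.5, 0.8]
gripper_width: 0.0183
gripper_force: 24.4
```

Call:
{"method": "apply_moves", "body": {
  "motion": "1 -2.1 -0.044 0 0.042;1 -2.1 -0.044 0 0.042;1 -2.1 -0.044 0 0.042;1 -2.1 -0.044 0 0.042;1 -2.1 -0.044 0 0.042"
}}

```text
t: 9.0
tool_pos: [0.5315, -0.0998, 0.1032]
ee_rot: [-0.0, 0.281, 0.96, 0.0]
force: [-1.2, 2.3, 1.3]
gripper_width: 0.0184
gripper_force: 24.4
```

Call:
{"method": "apply_moves", "body": {
  "motion": "1 -2.1 -0.044 0 0.042;1 -2.1 -0.044 0 0.042;1 -2.1 -0.044 0 0.042;1 -2.1 -0.044 0 0.042;1 -2.1 -0.044 0 0.042"
}}

```text
t: 9.5
tool_pos: [0.5399, -0.1062, 0.1032]
ee_rot: [0.0, 0.38, 0.925, 0.0]
force: [-0.4, 2.4, 0.1]
gripper_width: 0.0182
gripper_force: 24.4
```

Call:
{"method": "apply_moves", "body": {
  "motion": "1 -2.1 -0.044 0 0.042;1 -2.1 -0.044 0 0.042;1 -2.1 -0.044 0 0.042;1 -2.1 -0.044 0 0.042;1 -2.1 -0.044 0 0.042"
}}

```text
t: 10.0
tool_pos: [0.5468, -0.1142, 0.1033]
ee_rot: [0.0, 0.475, 0.88, 0.0]
force: [0.8, 2.7, -0.4]
gripper_width: 0.0185
gripper_force: 24.4
```

Call:
{"method": "apply_moves", "body": {
  "motion": "1 -2.1 -0.044 0 0.042;1 -2.1 -0.044 0 0.042;1 -2.1 -0.044 0 0.042;1 -2.1 -0.044 0 0.042;1 -2.1 -0.044 0 0.042"
}}

```text
t: 10.5
tool_pos: [0.5518, -0.1235, 0.1033]
ee_rot: [0.0, 0.565, 0.825, 0.001]
force: [2.0, 2.2, -0.6]
gripper_width: 0.0185
gripper_force: 24.3
```

Call:
{"method": "apply_moves", "body": {
  "motion": "1 -2.1 -0.044 0 0.042;1 -2.1 -0.044 0 0.042;1 -2.1 -0.044 0 0.042;1 -2.1 -0.044 0 0.042;1 -2.1 -0.044 0 0.042"
}}

```text
t: 11.0
tool_pos: [0.5548, -0.1336, 0.1033]
ee_rot: [0.0, 0.648, 0.762, 0.001]
force: [2.9, 1.7, 0.5]
gripper_width: 0.0184
gripper_force: 24.3
```

Call:
{"method": "apply_moves", "body": {
  "motion": "1 -2.1 -0.044 0 0.042;1 -2.1 -0.044 0 0.042;1 -2.1 -0.044 0 0.042;1 -2.1 -0.044 0 0.042;1 -2.1 -0.044 0 0.042"
}}

```text
t: 11.5
tool_pos: [0.5556, -0.1442, 0.1033]
ee_rot: [0.001, 0.724, 0.69, 0.001]
force: [3.6, 0.6, -1.3]
gripper_width: 0.0185
gripper_force: 24.2
```

Call:
{"method": "apply_moves", "body": {
  "motion": "1 -2.1 -0.044 0 0.042;1 -2.1 -0.044 0 0.042;1 -2.1 -0.044 0 0.042;1 -2.1 -0.044 0 0.042;1 -2.1 -0.044 0 0.042"
}}

```text
t: 12.0
tool_pos: [0.5541, -0.1548, 0.1033]
ee_rot: [0.001, 0.793, 0.61, 0.001]
force: [3.6, -0.1, -1.9]
gripper_width: 0.0184
gripper_force: 24.2
```

Call:
{"method": "apply_moves", "body": {
  "motion": "1 -2.1 -0.044 0 0.042;1 -2.1 -0.044 0 0.042;1 -2.1 -0.044 0 0.042;1 -2.1 -0.044 0 0.042;1 -2.1 -0.044 0 0.042"
}}

```text
t: 12.5
tool_pos: [0.5505, -0.1648, 0.1033]
ee_rot: [0.001, 0.852, 0.523, 0.001]
force: [3.7, 0.0, -1.8]
gripper_width: 0.0185
gripper_force: 24.2
```

Call:
{"method": "apply_moves", "body": {
  "motion": "1 -2.1 -0.044 0 0.042;1 -2.1 -0.044 0 0.042;1 -2.1 -0.044 0 0.042;1 -2.1 -0.044 0 0.042;1 -2.1 -0.044 0 0.042"
}}

```text
t: 13.0
tool_pos: [0.5461, -0.172, 0.1034]
ee_rot: [-0.0, 0.902, 0.432, 0.003]
force: [14.8, 12.6, -3.8]
gripper_width: 0.0186
gripper_force: 24.0
```

```bash
python3 st.py
```

```text
t 13.0 pos [ 0.5461 -0.172   0.1034] rad 0.0498 ang -36.3 yaw_y -38.8 Frad 4.5 Fcw -19.0 Fz -3.8 q6 1.712 grip 24.0160137147177
```

Call:
{"method": "apply_moves", "body": {
  "motion": "1 0 0 0 0;1 0 0 0 0;1 0 0 0 0"
}}

```text
t: 13.3
tool_pos: [0.5463, -0.1718, 0.1034]
ee_rot: [-0.0, 0.902, 0.433, 0.003]
force: [10.6, 8.3, -3.9]
gripper_width: 0.0187
gripper_force: 24.0
```

```bash
python3 st.py
```

```text
t 13.3 pos [ 0.5463 -0.1718  0.1034] rad 0.0498 ang -36.0 yaw_y -38.7 Frad 3.7 Fcw -12.9 Fz -3.9 q6 1.711 grip 24.038791753118858
```

Call:
{"method": "apply_moves", "body": {
  "motion": "1 -0.6 0 0 0;1 0 0 0 0;1 0 0 0 0;1 0 0 0 0"
}}

```text
t: 13.7
tool_pos: [0.5462, -0.1719, 0.1034]
ee_rot: [-0.0, 0.901, 0.433, 0.003]
force: [12.8, 9.7, -3.3]
gripper_width: 0.0184
gripper_force: 24.0
```

Run:
```python
from st import *
S=r.capture("side");print(wheel(S,(325,140,395,195)))
for n in("red_grip","red_handle"):
  for d in r.regions_of(n,"side")[:1]:
    v,u=np.nonzero(d["pixels"]);print(d["score"],len(u),onplane(S,[u.mean(),v.mean()],.107))
cv2.imwrite("pics/s5.png",cv2.resize(S["frame"][110:210,310:430,::-1],None,fx=5,fy=5,interpolation=cv2.INTER_CUBIC))
```

```text
t 13.7 pos [ 0.5462 -0.1719  0.1034] rad 0.0498 ang -36.2 yaw_y -38.7 Frad 4.6 Fcw -15.4 Fz -3.3 q6 1.71 grip 24.009249340742826
(array([ 0.50808411, -0.14170066]), np.float64(0.048811634247220244), np.float64(0.0037284099125568914), np.int64(458))
0.57 71 [[ 0.54749079 -0.16091836  0.107     ]]
0.64 72 [[ 0.54527804 -0.15542947  0.107     ]]
```

View pics/s5.png

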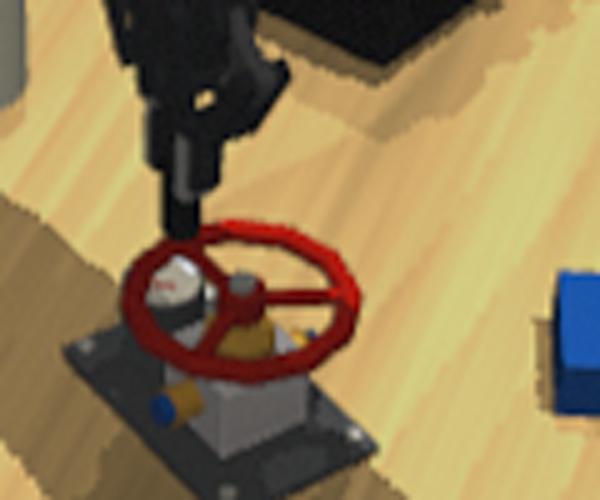

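Call:
{"method": "apply_moves", "body": {
  "motion": "1 8.7 -0.5 0 0;1 8.4 -2.3 0 0;1 7.9 -3.7 0 0;1 7.1 -5.0 0 0;1 6.2 -6.2 0 0"
}}

```text
t: 14.35
tool_pos: [0.5552, -0.1327, 0.1034]
ee_rot: [0.001, 0.901, 0.433, 0.001]
force: [8.4, -1.0, -4.7]
gripper_width: 0.0185
gripper_force: 23.9
```

Call:
{"method": "apply_moves", "body": {
  "motion": "1 5.0 -7.1 0 0;1 3.7 -7.9 0 0;1 2.3 -8.4 0 0;1 0.8 -8.7 0 0"
}}

```text
t: 14.75
tool_pos: [0.5367, -0.1024, 0.1033]
ee_rot: [-0.0, 0.901, 0.434, 0.001]
force: [5.4, 3.0, -1.9]
gripper_width: 0.0185
gripper_force: 24.2
```

```bash
python3 st.py
```

```text
t 14.75 pos [ 0.5367 -0.1024  0.1033] rad 0.0505 ang 52.6 yaw_y -38.6 Frad 5.7 Fcw 2.5 Fz -1.9 q6 1.815 grip 24.155113053275272
```

Forces are small, so I'll continue with the second and third quadrants.

Call:
{"method": "apply_moves", "body": {
  "motion": "1 -0.6 -8.7 0 0;1 -2.3 -8.4 0 0;1 -3.7 -7.9 0 0;1 -5.0 -7.1 0 0;1 -6.2 -6.2 0 0"
}}

```text
t: 15.25
tool_pos: [0.4939, -0.0936, 0.1033]
ee_rot: [-0.0, 0.9, 0.435, -0.0]
force: [1.0, 1.9, -0.9]
gripper_width: 0.0185
gripper_force: 24.3
```

Call:
{"method": "apply_moves", "body": {
  "motion": "1 -7.1 -5.0 0 0;1 -7.9 -3.7 0 0;1 -8.4 -2.3 0 0;1 -8.7 -0.8 0 0"
}}

```text
t: 15.65
tool_pos: [0.4654, -0.1128, 0.1033]
ee_rot: [0.001, 0.9, 0.435, 0.0]
force: [7.9, -4.0, -6.7]
gripper_width: 0.0185
gripper_force: 23.9
```

```bash
python3 st.py
```

```text
t 15.65 pos [ 0.4654 -0.1128  0.1033] rad 0.0503 ang 143.8 yaw_y -38.4 Frad -8.7 Fcw 1.4 Fz -6.7 q6 1.729 grip 23.85232190717943
```

Call:
{"method": "apply_moves", "body": {
  "motion": "1 -8.7 1.5 0 0;1 -8.4 2.3 0 0;1 -7.9 3.7 0 0;1 -7.1 5.0 0 0;1 -6.2 6.2 0 0"
}}

```text
t: 16.15
tool_pos: [0.4572, -0.1536, 0.1033]
ee_rot: [0.0, 0.9, 0.436, 0.002]
force: [12.3, 5.1, -7.3]
gripper_width: 0.0186
gripper_force: 23.8
```

Call:
{"method": "apply_moves", "body": {
  "motion": "1 -5.0 7.1 0 0;1 -3.7 7.9 0 0;1 -2.3 8.4 0 0;1 -0.8 8.7 0 0"
}}

```text
t: 16.55
tool_pos: [0.4746, -0.1813, 0.1032]
ee_rot: [-0.001, 0.9, 0.436, 0.002]
force: [6.5, 11.6, -0.1]
gripper_width: 0.0183
gripper_force: 24.3
```

```bash
python3 st.py
```

```text
t 16.55 pos [ 0.4746 -0.1813  0.1032] rad 0.0499 ang -128.9 yaw_y -38.3 Frad -13.1 Fcw 2.2 Fz -0.1 q6 1.614 grip 24.303555549122393
```

Call:
{"method": "apply_moves", "body": {
  "motion": "1 2.0 8.7 0 0;1 2.3 8.4 0 0;1 3.7 7.9 0 0;1 5.0 7.1 0 0;1 6.2 6.2 0 0"
}}

```text
t: 17.05
tool_pos: [0.516, -0.1912, 0.1032]
ee_rot: [-0.0, 0.9, 0.435, -0.0]
force: [-2.7, 4.4, 2.8]
gripper_width: 0.0183
gripper_force: 24.5
```

Call:
{"method": "apply_moves", "body": {
  "motion": "1 7.1 5.0 0 0;1 7.9 3.7 0 0;1 8.4 2.3 0 0;1 8.7 0.8 0 0"
}}

```text
t: 17.45
tool_pos: [0.5457, -0.1731, 0.1032]
ee_rot: [0.0, 0.9, 0.435, -0.0]
force: [-4.7, 0.4, 0.9]
gripper_width: 0.0186
gripper_force: 24.4
```

```bash
python3 st.py
```

```text
t 17.45 pos [ 0.5457 -0.1731  0.1032] rad 0.0501 ang -37.6 yaw_y -38.4 Frad -4.0 Fcw 2.6 Fz 0.9 q6 1.705 grip 24.39046460087411
```

Turn one is done, with the angle at -37.6°. I'll start the second turn.

Call:
{"method": "apply_moves", "body": {
  "motion": "1 8.7 -1.0 0 0;1 8.4 -2.3 0 0;1 7.9 -3.7 0 0;1 7.1 -5.0 0 0;1 6.2 -6.2 0 0"
}}

```text
t: 17.95
tool_pos: [0.5552, -0.1313, 0.1033]
ee_rot: [0.0, 0.9, 0.436, 0.0]
force: [1.3, -2.1, -4.8]
gripper_width: 0.0187
gripper_force: 24.1
```

Call:
{"method": "apply_moves", "body": {
  "motion": "1 5.0 -7.1 0 0;1 3.7 -7.9 0 0;1 2.3 -8.4 0 0;1 0.8 -8.7 0 0"
}}

```text
t: 18.35
tool_pos: [0.5365, -0.102, 0.1033]
ee_rot: [-0.0, 0.9, 0.436, 0.0]
force: [0.8, -1.7, -3.0]
gripper_width: 0.0183
gripper_force: 24.1
```

Call:
{"method": "apply_moves", "body": {
  "motion": "1 -0.8 -8.7 0 0;1 -2.3 -8.4 0 0;1 -3.7 -7.9 0 0;1 -5.0 -7.1 0 0;1 -6.2 -6.2 0 0"
}}

```text
t: 18.85
tool_pos: [0.4949, -0.0932, 0.1033]
ee_rot: [0.0, 0.9, 0.436, -0.0]
force: [2.9, -0.9, -2.5]
gripper_width: 0.0184
gripper_force: 24.1
```

Call:
{"method": "apply_moves", "body": {
  "motion": "1 -7.1 -5.0 0 0;1 -7.9 -3.7 0 0;1 -8.4 -2.3 0 0;1 -8.7 -0.8 0 0"
}}

```text
t: 19.25
tool_pos: [0.4663, -0.1117, 0.1033]
ee_rot: [0.0, 0.9, 0.435, 0.0]
force: [7.4, -1.2, -5.9]
gripper_width: 0.0186
gripper_force: 23.9
```

```bash
python3 st.py
```

```text
t 19.25 pos [ 0.4663 -0.1117  0.1033] rad 0.0503 ang 142.2 yaw_y -38.4 Frad -6.5 Fcw 3.6 Fz -5.9 q6 1.732 grip 23.884394351625815
```

Call:
{"method": "apply_moves", "body": {
  "motion": "1 -8.7 1.3 0 0;1 -8.4 2.3 0 0;1 -7.9 3.7 0 0;1 -7.1 5.0 0 0;1 -6.2 6.2 0 0"
}}

```text
t: 19.75
tool_pos: [0.4574, -0.153, 0.1033]
ee_rot: [-0.0, 0.9, 0.436, 0.0]
force: [6.0, 3.0, -4.0]
gripper_width: 0.0182
gripper_force: 24.0
```

Call:
{"method": "apply_moves", "body": {
  "motion": "1 -5.0 7.1 0 0;1 -3.7 7.9 0 0;1 -2.3 8.4 0 0;1 -0.8 8.7 0 0"
}}

```text
t: 20.15
tool_pos: [0.4753, -0.1816, 0.1032]
ee_rot: [-0.001, 0.9, 0.436, 0.0]
force: [3.8, 7.7, -0.5]
gripper_width: 0.0186
gripper_force: 24.3
```

Call:
{"method": "apply_moves", "body": {
  "motion": "1 1.2 8.7 0 0;1 2.3 8.4 0 0;1 3.7 7.9 0 0;1 5.0 7.1 0 0;1 6.2 6.2 0 0"
}}

```text
t: 20.65
tool_pos: [0.517, -0.1911, 0.1032]
ee_rot: [-0.0, 0.9, 0.435, -0.0]
force: [-3.1, 3.6, 1.3]
gripper_width: 0.0184
gripper_force: 24.5
```

Call:
{"method": "apply_moves", "body": {
  "motion": "1 7.1 5.0 0 0;1 7.9 3.7 0 0;1 8.4 2.3 0 0;1 8.7 0.8 0 0;1 0 0 0 0"
}}

```text
t: 21.15
tool_pos: [0.5465, -0.1721, 0.1032]
ee_rot: [-0.0, 0.9, 0.436, 0.0]
force: [-2.1, 4.0, 0.1]
gripper_width: 0.0184
gripper_force: 24.4
```

```bash
python3 st.py
```

```text
t 21.15 pos [ 0.5465 -0.1721  0.1032] rad 0.0501 ang -36.2 yaw_y -38.3 Frad -4.1 Fcw -2.0 Fz 0.1 q6 1.706 grip 24.370611832709983
```

Run:
```python
from st import *
S=r.capture("side");a=cv2.resize(S["frame"][110:210,310:430,::-1],None,fx=5,fy=5,interpolation=cv2.INTER_CUBIC);b=cv2.imread("pics/s5.png")
cv2.imwrite("pics/s6.png",a)
A,B=[i[220:390,110:370] for i in(a,b)]
g=lambda i:cv2.cvtColor(i,cv2.COLOR_BGR2GRAY).astype(np.float32)
print("mean abs diff",np.abs(g(A)-g(B)).mean())
# spoke right (pixels 265-345,270-320) and handle foot (150-215,190-245) shifts
for x0,y0,x1,y1 in((260,275,330,315),(195,325,240,365),(190,255,225,290),(155,185,210,245)):
    t=b[y0:y1,x0:x1];m=cv2.matchTemplate(a[y0-25:y1+25,x0-25:x1+25],t,cv2.TM_CCOEFF_NORMED);_,v,_,l=cv2.minMaxLoc(m);print(v,l[0]-25,l[1]-25,"(px/5)")
```

```text
t 21.15 pos [ 0.5465 -0.1721  0.1032] rad 0.0501 ang -36.2 yaw_y -38.3 Frad -4.1 Fcw -2.0 Fz 0.1 q6 1.706 grip 24.370611832709983
mean abs diff 2.245181
0.9901955723762512 0 0 (px/5)
0.987730860710144 0 0 (px/5)
0.9942217469215393 0 -1 (px/5)
0.9888303875923157 1 -1 (px/5)
```

View pics/s6.png

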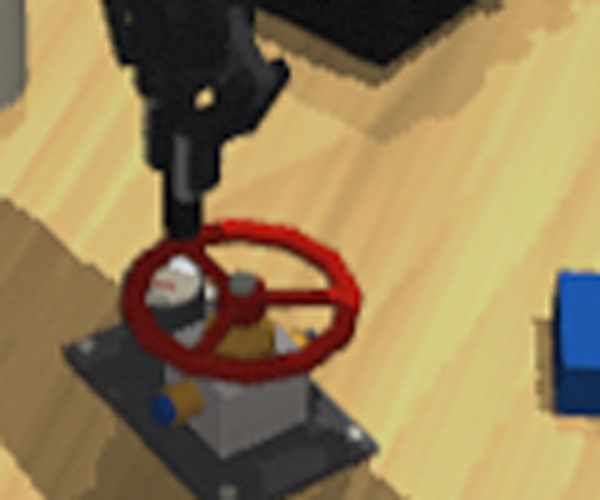

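The wheel looks the same as it did at the stop: spokes and handle foot match within about 0.2 px. It is therefore two turns open, and the handle (foot near crop (180,238)) is still held.

Call:
{"method": "apply_moves", "body": {
  "motion": "1 0 0 0 0;1 0 0 0 0;1 0 0 0 0"
}}

```text
t: 21.5
tool_pos: [0.5456, -0.1732, 0.1032]
ee_rot: [-0.0, 0.9, 0.435, 0.0]
force: [-3.2, 3.6, -0.3]
gripper_width: 0.0182
gripper_force: 24.3
```

```bash
python3 -c "
from st import *
print(r.hand_in())"
```

```text
t 21.5 pos [ 0.5456 -0.1732  0.1032] rad 0.0501 ang -37.8 yaw_y -38.4 Frad -4.8 Fcw -0.9 Fz -0.3 q6 1.705 grip 24.312676802510396
the job is handed in; nothing more can be done
None
```

I wound the red valve closed against its stop (about 15–19 N push), reopened it two full turns to within about 2°, and handed the job in at 21.5 s with the black handle still held at about 24 N; the hand-in returned no verdict.

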